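# Put the setting punches away and show the long one's tip to the inspection camera

## Task

The three setting punches in the aluminium block have to go back to the wooden stand, shortest first from the brass-stud end: put the short punch into the stand's first hole (beside the brass stud), then the middle punch into the second hole, each fully home on its collar, and let go of them. Then take out the long punch and present its tip to the inspection camera: in the air, pointing straight down the camera's line of sight, with the tip in the middle of the view about 5 cm in front of the lens. Finish while still holding it there steadily, without bumping the camera or disturbing the other things on the bench.

Things in the scene. Friction and masses are not known exactly. Their poses are not given: they have to be found in the camera images.
- short_punch_grip (a point): middle of the round wooden handle, 15 mm thick, of the loose short punch (about 60 g). Below the handle a brass collar 21 mm across and 5 mm high; handle and collar 50 mm long; then 35 mm of 8 mm steel shank to a tapered tip. Starts upright, tip down, in a hole of the work block, collar resting on its top; which hole varies. Point is 62.5 mm above the tip; z axis from tip to handle
- short_punch_tip (a point): tip of the short punch, on its axis at the lower end, 85 mm from the handle's top; z axis from tip to handle
- middle_punch_grip (a point): middle of the round wooden handle, 18 mm thick, of the loose middle punch (about 60 g). Below the handle a brass collar 21 mm across and 5 mm high; handle and collar 65 mm long; then 35 mm of 8 mm steel shank to a tapered tip. Starts upright, tip down, in a hole of the work block, collar resting on its top; which hole varies. Point is 70 mm above the tip; z axis from tip to handle
- middle_punch_tip (a point): tip of the middle punch, on its axis at the lower end, 100 mm from the handle's top; z axis from tip to handle
- long_punch_grip (a point): middle of the round wooden handle, 21 mm thick, of the loose long punch (about 60 g). Below the handle a brass collar 21 mm across and 5 mm high; handle and collar 80 mm long; then 35 mm of 8 mm steel shank to a tapered tip. Starts upright, tip down, in a hole of the work block, collar resting on its top; which hole varies. Point is 77.5 mm above the tip; z axis from tip to handle
- long_punch_tip (a point): tip of the long punch, on its axis at the lower end, 115 mm from the handle's top; z axis from tip to handle
- stand_hole0 (a point): mouth centre of hole 1 (first, at the end with the small brass stud) of the wooden stand, on its top face 45 mm above the bench. Fixed block 140 x 50 x 45 mm, three upright holes 11 mm wide, 40 mm deep, 45 mm apart in a row, empty at first; brass stud (12 mm, 3.5 mm high) on top between hole 1 and the end. A punch stands with its collar on the top face. x axis from hole 1 to 3, y across, z up
- stand_hole1 (a point): mouth centre of hole 2 (second, in the middle) of the wooden stand, on its top face 45 mm above the bench. Fixed block 140 x 50 x 45 mm, three upright holes 11 mm wide, 40 mm deep, 45 mm apart in a row, empty at first; brass stud (12 mm, 3.5 mm high) on top between hole 1 and the end. A punch stands with its collar on the top face. x axis from hole 1 to 3, y across, z up
- stand_hole2 (a point): mouth centre of hole 3 (third, at the plain end) of the wooden stand, on its top face 45 mm above the bench. Fixed block 140 x 50 x 45 mm, three upright holes 11 mm wide, 40 mm deep, 45 mm apart in a row, empty at first; brass stud (12 mm, 3.5 mm high) on top between hole 1 and the end. A punch stands with its collar on the top face. x axis from hole 1 to 3, y across, z up
- work_block_hole1 (a point): centre of the mouth of the middle hole of the bare aluminium work block in which the three punches start; fixed, same size and holes as the stand (45 mm high, holes 45 mm either side of this point along its x axis, which runs along the row), no stud; z up
- camera_head: head of the fixed inspection camera, a small grey cylinder 34 mm in diameter and 50 mm long on a round black foot 72 mm across, looking obliquely upwards, 30 degrees off the vertical, more or less towards the robot. The origin is the centre of the lens's front face, 88 mm above the bench; z axis = the line of sight, outwards from the lens; y axis level
- camera_foot: round black foot of the inspection camera, 72 mm across, fixed on the bench, origin under its centre; a post just behind it carries the head
- bronze_bull: bystander: small bronze bull figurine, 19 x 58 x 40 mm, origin under its centre; leave alone
- wax_tin: bystander: small round brass tin of amber wax, 51 mm across, 19 mm high, origin under its centre; leave alone
- ink_bottle: bystander: small green bottle with a dark green screw cap, 35 mm across, 40 mm high, origin under its centre; leave alone
Mind the look-alikes: they are no part of the job. Leave any orange or red look-alike of the part that bears long_punch_grip alone.

How it is judged:
By the outcome, as a careful person would: the job done as asked, in the order asked, and still so for the second after the job is handed in, while the arm keeps its last pose, push and grip.
It also fails if it takes over 64 s, if anything falls off the work surface, if the arm or the gripper's body presses on something with over 40 N, if the wrist force passes 120 N, or if a joint passes its speed limit or range.

## Robot

A 6-joint arm with a two-finger parallel gripper is mounted at the origin on a cart in front of the work surface, level with it; the furniture and walls round the work are solid. World frame = base frame: x ahead of the robot, y to its left, z up, the work surface at z = 0. Lengths are in mm, angles in rad, forces in N, time in s.
With the tool pointing down it reaches from about 275 to 1000 mm from the base axis. Payload 8.4 kg.
Tool frame: the origin (TCP) lies midway between the tips of the shut fingers; the grasp point (between the pads) lies 19 mm behind it; z points along the fingers, y is the line along which they close (so a half turn about z gives the same grasp; the last joint's range is limited). The gripper opens to 85 mm and grips with 20 to 120 N. Pads are 22 mm wide; open, the fingers measure 114 mm over their backs; the gripper's body (76 mm by 85 mm) begins 54 mm behind the grasp point. The pads swing forward as they close: fully open they stand 13 mm farther back than shut.
Start: joints at [1.163, 0.353, 1.633, -0, 1.155, -0.002], TCP at [246.72, 574.245, 231.281] pointing down, gripper open.
Joint ranges: [-2.63, 2.63], [-0.92, 2.1], [0.06, 2.66], [-1.3, 4.44], [0, 2.69], [-3.02, 3.02]. Speed limits (rad/s): [2.22, 2.22, 2.79, 3.14, 3.14, 3.14].

## Interface

Orientations are given as [roll, pitch, yaw] about the fixed x, y, z axes, in that order (R = Rz(yaw) Ry(pitch) Rx(roll)).
In Python, from rig import monitor, imaging, r gives the robot as it stands.
- The arm moves only by the tool drive_tool, never from a script. Its argument "plan" is a list of rows, each an object of numbers: "x", "y", "z": the shift along the tool's x, y, z in units of 50 mm (1.0 is 50 mm); "ax", "ay", "az": the turn, a rotation vector about the tool's x, y, z in units of 6 degrees (1.0 is 6 degrees); "hand": the finger opening in mm, from 0 to 85.4. In form: [{"x": .., "y": .., "z": .., "ax": .., "ay": .., "az": .., "hand": ..}, ...]. A call has 1 to 8 rows; each row is the pose to reach, as a shift and turn from the pose commanded when the call began, along the tool's axes at that moment; what a row does not reach only later rows make up. A row lasts 1/10 s, in which the tool goes at most 50 mm and 8.59 degrees, less where a joint would pass 70% of its speed; a pose out of reach is approached as far as the arm can. A call with a gripper value outside its range is refused whole. The fingers move at their own pace and stop on an object; "grip_force" is the grip in N (left out, the last holds). Time passes only in rows, so rows that repeat a pose let the fingers close. It gives the time, the measured TCP pose, the force, the opening and the grip force at its end, in the units of the state.
- monitor.sense(): the state, without advancing time (a new reading comes with each control period).
- imaging.grab_frame(name): name is "scene" or "top" or "wrist"; returns the picture (420x560x3 uint8, red, green, blue); there is no depth.
- imaging.camera_info(name): a dict with "mtx" (3x3 intrinsics, pixels), "dist" ([k1, k2, p1, p2, k3] as OpenCV has them; the pictures are not rectified), "R" (3x3) and "t" (3): a world point X has camera coordinates R X + t. Camera axes: x right, y down, z forward; pixel columns grow to the right and rows downward; lengths in mm; the calibration is good to about 2 mm. A picture is of the moment at which its call begins: read the wrist's pose just before it. camera_info takes no time and is no camera call; for the wrist camera it gives the pose at the moment of the call.
- r.sign_off(): hands the job in; it is judged then, once.
The state is a dict: "clock": time; "qpos": joint angles; "qvel": joint speeds; "joint_efforts": joint torques, N m; "eef_pos": TCP position; "tcp_rot": TCP orientation; "contact_force": force on the tool from outside, world axes, zero at the start; "wrist_torque": the same for the moment, N m; "opening": opening from 0.0 (shut) to 1.0 (fully open); "grasp_force": force on a finger pad.
Only numpy, scipy, OpenCV 4.12 (cv2) and the standard library are available. Lean on these libraries where they do the work, as an engineer would, in place of code of your own. Each camera call takes 0.05 s, during which the arm holds its last target. There are 200 camera calls.

## Working session

There is one attempt and no reset: what is moved stays moved. The work goes in short steps, Python scripts to look and compute and a tool call to move; the robot and the scene stay as the last step left them, time stands still between calls to the robot, and variables do not carry over. Pictures are saved under pics/ and viewed, at most 10 in all, crops included, and the job is handed in when it is done.

Besides the shell and the picture viewer there is one more tool, called as a command line: name --argument value ..., lists and objects as JSON in quotes. drive_tool: Moves the arm, as the interface text tells. Its arguments: {"type":"object","properties":{"plan":{"type":"array","items":{"type":"object","properties":{"x":{"type":"number"},"y":{"type":"number"},"z":{"type":"number"},"ax":{"type":"number"},"ay":{"type":"number"},"az":{"type":"number"},"hand":{"type":"number"}}}},"grip_force":{"type":"number"}},"required":["plan"]}

```bash
ls; mkdir -p pics; python3 - <<'E'
from rig import monitor, imaging, r
import cv2,numpy as np
for n in ("scene","top","wrist"):
    i=imaging.camera_info(n); im=imaging.grab_frame(n); cv2.imwrite(f"pics/{n}0.png",im[:,:,::-1])
    R=np.array(i["R"]);t=np.array(i["t"])
    print(n,np.round(i["mtx"],1).tolist(),np.round(i["dist"],3).tolist(),np.round(R,3).tolist(),"C",np.round(-R.T@t))
print(monitor.sense())
a=cv2.imread("pics/scene0.png");b=cv2.imread("pics/top0.png")
E
```

```text
pics
scene [[440.0, 0.0, 276.2], [0.0, 440.0, 203.3], [0.0, 0.0, 1.0]] [-0.09, 0.0, 0.0, 0.0, 0.0] [[-0.784, -0.621, -0.009], [-0.255, 0.336, -0.907], [0.566, -0.709, -0.422]] C [ 78. 551. 425.]
top [[546.4, 0.0, 267.8], [0.0, 546.4, 212.4], [0.0, 0.0, 1.0]] [-0.037, 0.0, 0.0, 0.0, 0.0] [[-0.023, -1.0, -0.003], [-0.976, 0.024, -0.218], [0.218, -0.002, -0.976]] C [ 335.  -36. 1156.]
wrist [[326.6, 0.0, 282.7], [0.0, 326.6, 215.1], [0.0, 0.0, 1.0]] [0.016, 0.0, 0.0, 0.0, 0.0] [[0.394, 0.919, -0.003], [0.868, -0.371, 0.33], [0.302, -0.133, -0.944]] C [170. 607. 373.]
{'clock': 0.15, 'qpos': array([ 1.16260082e+00,  3.53511916e-01,  1.63391916e+00,  2.92214732e-05,
        1.15520704e+00, -2.42007398e-03]), 'qvel': array([-8.36167752e-05, -1.61783748e-03, -3.24223572e-03,  9.54467651e-04,
       -5.55393975e-04,  1.81894284e-04]), 'joint_efforts': array([-1.74933962e-04, -6.05633211e+01, -3.42339206e+01,  1.92432167e-04,
        6.07584385e-03, -4.55348825e-07]), 'eef_pos': array([246.57453696, 573.9328479 , 230.73875611]), 'tcp_rot': array([-3.14054726e+00, -2.92517756e-05,  2.73580539e+00]), 'contact_force': array([-0.1087609 , -0.30382489, -0.60613103]), 'wrist_torque': array([-0.00625501, -0.02871697, -0.05163665]), 'grasp_force': 0.0, 'opening': 0.9982174148201802}
```

View pics/scene0.png

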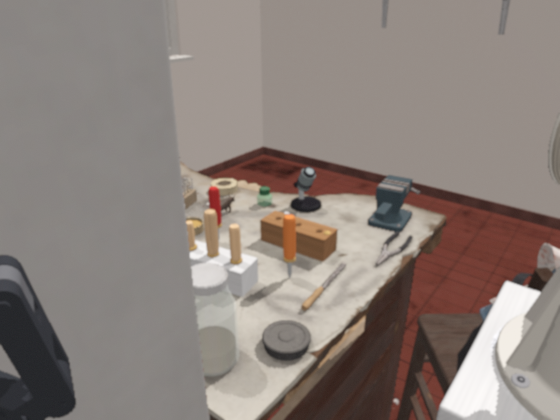

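View pics/top0.png

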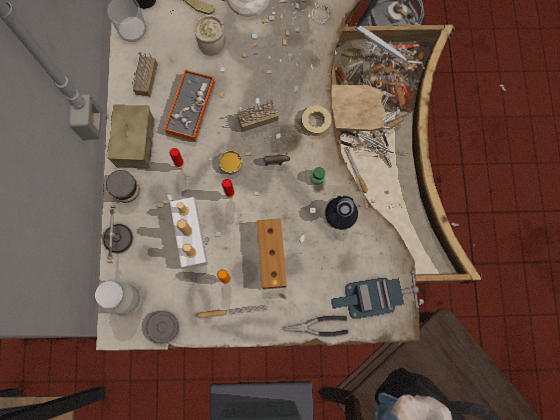

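```bash
python3 - <<'E'
import cv2
b=cv2.imread("pics/top0.png")[170:300,160:360]
cv2.imwrite("pics/topc.png",cv2.resize(b,None,fx=4,fy=4,interpolation=cv2.INTER_CUBIC))
b=cv2.imread("pics/scene0.png")[155:305,170:370]
cv2.imwrite("pics/scenec.png",cv2.resize(b,None,fx=4,fy=4,interpolation=cv2.INTER_CUBIC))
E
```

```text
(no output)
```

View pics/topc.png

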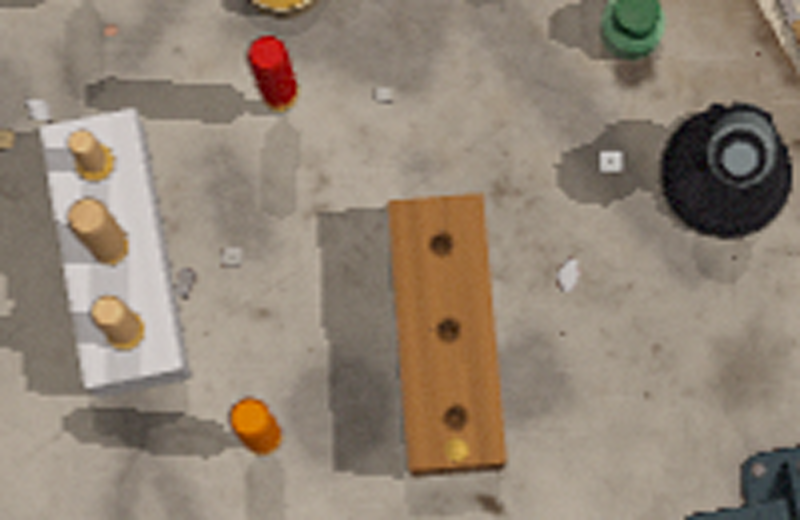

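View pics/scenec.png

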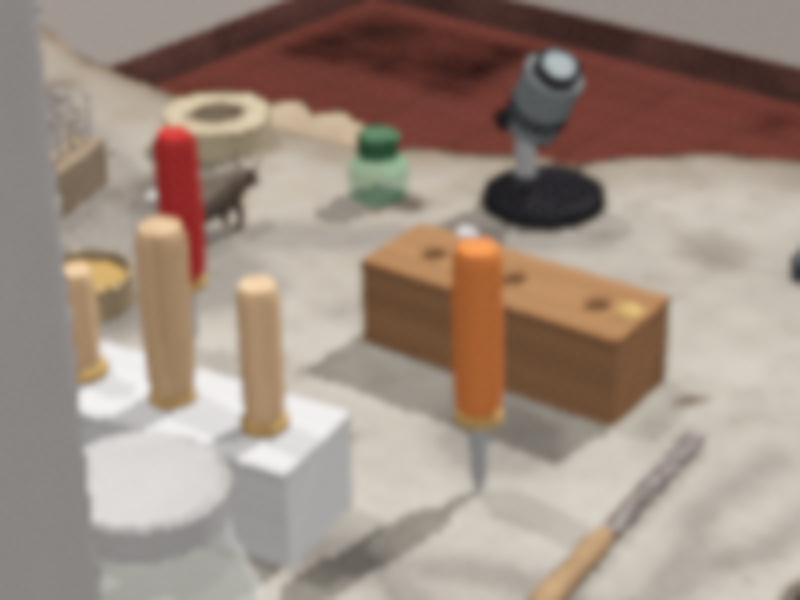

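```bash
cat > h.py <<'E'
from rig import monitor, imaging, r
import numpy as np, cv2
from scipy.spatial.transform import Rotation as Ro
def ray(i,uv):
    K=np.array(i["mtx"]);d=np.array(i["dist"]);R=np.array(i["R"]);t=np.array(i["t"])
    p=cv2.undistortPoints(np.array([[uv]],float),K,d)[0,0]
    v=R.T@np.array([p[0],p[1],1]);return -R.T@t,v/np.linalg.norm(v)
def atz(i,uv,z):
    C,v=ray(i,uv);return C+v*(z-C[2])/v[2]
def tri(obs):
    A=np.zeros((3,3));b=np.zeros(3);L=[ray(i,uv) for i,uv in obs]
    for C,v in L:
        P=np.eye(3)-np.outer(v,v);A+=P;b+=P@C
    X=np.linalg.solve(A,b);return X,[round(float(np.linalg.norm((np.eye(3)-np.outer(v,v))@(X-C))),1) for C,v in L]
def proj(i,X):
    R=np.array(i["R"]);return cv2.projectPoints(np.array([X],float),cv2.Rodrigues(R)[0],np.array(i["t"]),np.array(i["mtx"]),np.array(i["dist"]))[0][0,0]
E
python3 - <<'E'
from h import *
T=imaging.camera_info("top");S=imaging.camera_info("scene")
t=lambda u,v:((u+.5)/4-.5+160,(v+.5)/4-.5+170)
s=lambda u,v:((u+.5)/4-.5+170,(v+.5)/4-.5+155)
D=dict(short=((85,137),(77,266),80+15),long=((88,210),(162,223),125),mid=((107,305),(258,284),110),
h1=((455,415),(600,304),45),h2=((448,328),(515,278),45),h3=((441,243),(434,254),45),lens=((740,157),(558,68),88),foot=((727,172),(543,196),5),red=((268,45),(174,132),0),org=((250,405),(478,242),0),
tin=((281,0),(96,272),19),bot=((637,10),(379,135),40))
for k,(a,b,z) in D.items():
    X,e=tri([(T,t(*a)),(S,s(*b))]);print(k,X.round(1),e,"top@z",atz(T,t(*a),z).round(1)[:2],"sc@z",atz(S,s(*b),z).round(1)[:2])
E
```

```text
short [594.4 136.1  93.6] [0.5, 0.5] top@z [593.7 135.5] sc@z [592.9 138. ]
long [549.9 128.6 123.8] [0.5, 0.5] top@z [550.1 128.8] sc@z [547.5 130.1]
mid [505.9 121.4 107.8] [0.6, 0.6] top@z [506.  121.5] sc@z [502.3 124.2]
h1 [455.7 -46.5  43.1] [0.5, 0.5] top@z [455.9 -46.3] sc@z [453.3 -43.7]
h2 [500.9 -43.9  43.1] [0.1, 0.1] top@z [500.6 -43.8] sc@z [498.7 -40.9]
h3 [545.9 -41.   42.8] [0.6, 0.6] top@z [545.  -41.3] sc@z [543.9 -37.5]
lens [ 578.5 -192.1   84.9] [0.8, 0.8] top@z [ 577.1 -192.1] sc@z [ 574.7 -185.2]
foot [ 589.1 -196.4    3.7] [1.1, 1.1] top@z [ 587.8 -196.8] sc@z [ 588.6 -193.7]
red [633.6  41.9 112.3] [0.7, 0.7] top@z [666.4  50.8] sc@z [ 831.9 -141. ]
org [453.9  51.  114. ] [1.9, 1.9] top@z [468.7  61.7] sc@z [ 588.9 -132.9]
tin [688.4  44.7  22.6] [4.2, 4.2] top@z [686.2  42.1] sc@z [698.6  41.5]
bot [ 670.7 -148.9   36.5] [0.2, 0.2] top@z [ 669.5 -148.7] sc@z [ 665.6 -142.5]
```

View pics/wrist0.png

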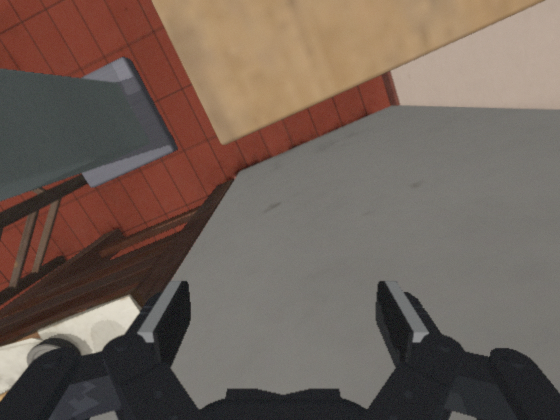

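```bash
python3 - <<'E'
from h import *
T=imaging.camera_info("top");S=imaging.camera_info("scene");W=imaging.camera_info("wrist")
for n,i,pts in(("T",T,[(97,345),(100,200),(107,0),(2,338),(110,290)]),("S",S,[(167,20),(185,200),(203,400)]),("W",W,[(238,170),(395,105),(150,310),(135,298)])):
    for p in pts:
        print(n,p,[atz(i,p,z).round(0)[:2].tolist() for z in(-300,0,100,200,400)], ray(i,p)[1].round(2))
E
```

```text
T (97, 345) [[317.0, 415.0], [321.0, 322.0], [322.0, 291.0], [323.0, 260.0], [325.0, 198.0]] [-0.01  0.3  -0.96]
T (100, 200) [[707.0, 423.0], [630.0, 328.0], [604.0, 297.0], [579.0, 265.0], [528.0, 202.0]] [ 0.24  0.29 -0.93]
T (107, 0) [[1330.0, 432.0], [1125.0, 336.0], [1057.0, 303.0], [988.0, 271.0], [851.0, 207.0]] [ 0.55  0.26 -0.8 ]
T (2, 338) [[339.0, 668.0], [338.0, 523.0], [338.0, 474.0], [338.0, 426.0], [337.0, 329.0]] [ 0.    0.44 -0.9 ]
T (110, 290) [[459.0, 386.0], [434.0, 299.0], [425.0, 270.0], [416.0, 241.0], [399.0, 183.0]] [ 0.08  0.28 -0.96]
S (167, 20) [[19270.0, -14696.0], [11332.0, -8390.0], [8687.0, -6288.0], [6041.0, -4186.0], [749.0, 18.0]] [ 0.78 -0.62 -0.03]
S (185, 200) [[1362.0, -471.0], [831.0, -48.0], [654.0, 93.0], [477.0, 234.0], [123.0, 515.0]] [ 0.72 -0.57 -0.4 ]
S (203, 400) [[585.0, 160.0], [375.0, 322.0], [305.0, 376.0], [235.0, 430.0], [96.0, 538.0]] [ 0.52 -0.4  -0.75]
W (238, 170) [[257.0, 466.0], [218.0, 529.0], [205.0, 550.0], [192.0, 571.0], [166.0, 613.0]] [ 0.13 -0.2  -0.97]
W (395, 105) [[263.0, 803.0], [221.0, 716.0], [207.0, 687.0], [194.0, 658.0], [166.0, 600.0]] [ 0.13  0.28 -0.95]
W (150, 310) [[483.0, 121.0], [343.0, 338.0], [297.0, 410.0], [250.0, 482.0], [157.0, 626.0]] [ 0.35 -0.55 -0.76]
W (135, 298) [[439.0, 106.0], [319.0, 329.0], [279.0, 404.0], [239.0, 478.0], [159.0, 627.0]] [ 0.31 -0.57 -0.76]
```

```bash
cat >> h.py <<'E'
def go(p,R=None,yaw=None):
    s=monitor.sense();R0=Ro.from_euler("xyz",s["tcp_rot"])
    if yaw is not None: R=Ro.from_euler("xyz",[np.pi,0,np.radians(yaw)])
    d=R0.inv().apply(np.array(p)-s["eef_pos"])/50
    a=np.degrees((R0.inv()*R).as_rotvec())/6 if R is not None else np.zeros(3)
    print("xyz",d.round(3),"rot",a.round(3),"dist",np.linalg.norm(d).round(2))
E
python3 - <<'E'
from h import *
go([250,250,240],yaw=189.3)
E
```

```text
xyz [-2.62  -5.926 -0.179] rot [-1.000e-02 -3.000e-03 -5.425e+00] dist 6.48
```

drive_tool --plan '[{"x":-2.62,"y":-5.926,"z":-0.18,"az":-5.42,"hand":85},{"x":-2.62,"y":-5.926,"z":-0.18,"az":-5.42},{"x":-2.62,"y":-5.926,"z":-0.18,"az":-5.42},{"x":-2.62,"y":-5.926,"z":-0.18,"az":-5.42},{"x":-2.62,"y":-5.926,"z":-0.18,"az":-5.42},{"x":-2.62,"y":-5.926,"z":-0.18,"az":-5.42},{"x":-2.62,"y":-5.926,"z":-0.18,"az":-5.42},{"x":-2.62,"y":-5.926,"z":-0.18,"az":-5.42}]'

```text
invalid input
```

```bash
python3 - <<'E'
from h import *
print(monitor.sense())
go([594,135.7,210],yaw=189.3)
E
```

```text
{'clock': 0.15, 'qpos': array([ 1.16260082e+00,  3.53511916e-01,  1.63391916e+00,  2.92214732e-05,
        1.15520704e+00, -2.42007398e-03]), 'qvel': array([-8.36167752e-05, -1.61783748e-03, -3.24223572e-03,  9.54467651e-04,
       -5.55393975e-04,  1.81894284e-04]), 'joint_efforts': array([-1.74933962e-04, -6.05633211e+01, -3.42339206e+01,  1.92432167e-04,
        6.07584385e-03, -4.55348825e-07]), 'eef_pos': array([246.57453696, 573.9328479 , 230.73875611]), 'tcp_rot': array([-3.14054726e+00, -2.92517756e-05,  2.73580539e+00]), 'contact_force': array([-0.1087609 , -0.30382489, -0.60613103]), 'wrist_torque': array([-0.00625501, -0.02871697, -0.05163665]), 'grasp_force': 0.0, 'opening': 0.9982174148201802}
xyz [-9.844 -5.31   0.42 ] rot [-1.000e-02 -3.000e-03 -5.425e+00] dist 11.19
```

drive_tool --plan '[{"x":-2.62,"y":-5.926,"z":-0.18,"ax":0,"ay":0,"az":-5.42,"hand":85},{"x":-2.62,"y":-5.926,"z":-0.18,"ax":0,"ay":0,"az":-5.42,"hand":85},{"x":-2.62,"y":-5.926,"z":-0.18,"ax":0,"ay":0,"az":-5.42,"hand":85},{"x":-2.62,"y":-5.926,"z":-0.18,"ax":0,"ay":0,"az":-5.42,"hand":85},{"x":-2.62,"y":-5.926,"z":-0.18,"ax":0,"ay":0,"az":-5.42,"hand":85},{"x":-2.62,"y":-5.926,"z":-0.18,"ax":0,"ay":0,"az":-5.42,"hand":85},{"x":-2.62,"y":-5.926,"z":-0.18,"ax":0,"ay":0,"az":-5.42,"hand":85},{"x":-2.62,"y":-5.926,"z":-0.18,"ax":0,"ay":0,"az":-5.42,"hand":85}]'

```text
clock: 0.95
eef_pos: [249.5, 247.5, 240.2]
tcp_rot: [-3.141, -0.0, -2.982]
contact_force: [1.0, 0.9, -1.2]
opening: 0.995
grasp_force: 0.0
```

```bash
python3 - <<'E'
from h import *
s=monitor.sense();print(s["clock"],s["eef_pos"],s["tcp_rot"],s["qpos"])
go([594,135.7,210],yaw=189.3)
E
```

```text
0.95 [249.48696399 247.48281614 240.17278754] [-3.14086005e+00 -2.04560562e-04 -2.98215531e+00] [ 7.77563604e-01 -1.10725203e-01  2.15086973e+00 -5.36360824e-04
  1.10203945e+00 -9.52427686e-01]
xyz [-6.448 -3.301  0.605] rot [-0.007 -0.002 -0.027] dist 7.27
```

drive_tool --plan '[{"x":-6.45,"y":-3.3,"z":0.6,"ax":0,"ay":0,"az":-0.03,"hand":85},{"x":-6.45,"y":-3.3,"z":0.6,"ax":0,"ay":0,"az":-0.03,"hand":85},{"x":-6.45,"y":-3.3,"z":0.6,"ax":0,"ay":0,"az":-0.03,"hand":85},{"x":-6.45,"y":-3.3,"z":0.6,"ax":0,"ay":0,"az":-0.03,"hand":85},{"x":-6.45,"y":-3.3,"z":0.6,"ax":0,"ay":0,"az":-0.03,"hand":85},{"x":-6.45,"y":-3.3,"z":0.6,"ax":0,"ay":0,"az":-0.03,"hand":85},{"x":-6.45,"y":-3.3,"z":0.6,"ax":0,"ay":0,"az":-0.03,"hand":85},{"x":-6.45,"y":-3.3,"z":0.6,"ax":0,"ay":0,"az":-0.03,"hand":85}]'

```text
clock: 1.75
eef_pos: [599.4, 138.5, 209.1]
tcp_rot: [-3.141, 0.001, -2.978]
contact_force: [0.1, 0.2, -0.3]
opening: 0.995
grasp_force: 0.0
```

drive_tool --plan '[{"x":0,"y":0,"z":0,"ax":0,"ay":0,"az":0,"hand":85},{"x":0,"y":0,"z":0,"ax":0,"ay":0,"az":0,"hand":85}]'

```text
clock: 1.95
eef_pos: [593.9, 140.1, 209.6]
tcp_rot: [3.141, -0.002, -2.977]
contact_force: [-0.1, -0.2, 0.2]
opening: 0.995
grasp_force: 0.0
```

```bash
python3 - <<'E'
from h import *
s=monitor.sense();print(s["clock"],s["eef_pos"],s["tcp_rot"])
i=imaging.camera_info("wrist");im=imaging.grab_frame("wrist").copy()
cv2.imwrite("pics/w1raw.png",im[:,:,::-1])
for k,X in dict(short=(594,136,95),long=(550,128.7,125),mid=(506,121.5,110),h1=(455.8,-46.4,45),h2=(500.7,-43.8,45),h3=(545.5,-41.2,45)).items():
    p=proj(i,X);print(k,p.round(1));cv2.drawMarker(im,tuple(int(round(c)) for c in p),(0,0,255),0,8,1)
cv2.imwrite("pics/w1.png",im[:,:,::-1])
go([594,135.7,61],yaw=189.3)
E
```

```text
1.95 [593.90101281 140.0560879  209.61374105] [ 3.14125395e+00 -1.83135903e-03 -2.97662567e+00]
short [279.  208.2]
long [278.3 160.5]
mid [278.5  92.6]
h1 [81.7 -9.9]
h2 [87.3 52.7]
h3 [ 92.1 108.5]
xyz [ 0.003 -0.091  2.98 ] rot [ 0.002 -0.013  0.031] dist 2.98
```

View pics/w1.png

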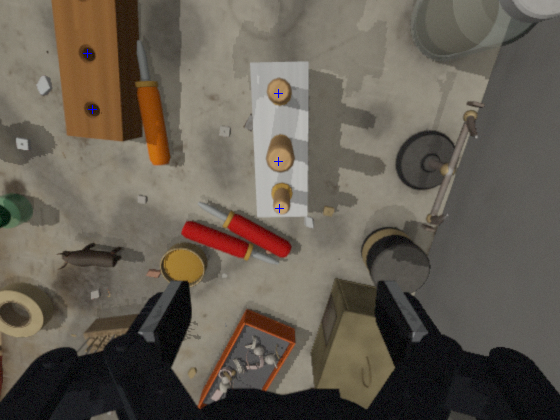

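drive_tool --plan '[{"x":0,"y":-0.09,"z":1.0,"ax":0,"ay":0,"az":0.03,"hand":85},{"x":0,"y":-0.09,"z":2.0,"ax":0,"ay":0,"az":0.03,"hand":85},{"x":0,"y":-0.09,"z":2.6,"ax":0,"ay":0,"az":0.03,"hand":85},{"x":0,"y":-0.09,"z":2.98,"ax":0,"ay":0,"az":0.03,"hand":50},{"x":0,"y":-0.09,"z":2.98,"ax":0,"ay":0,"az":0.03,"hand":40},{"x":0,"y":-0.09,"z":2.98,"ax":0,"ay":0,"az":0.03,"hand":40}]'

```text
clock: 2.6
eef_pos: [595.2, 135.7, 62.2]
tcp_rot: [3.142, 0.0, -2.979]
contact_force: [-0.3, 0.1, 0.2]
opening: 0.505
grasp_force: 0.0
```

```bash
python3 - <<'E'
from h import *
s=monitor.sense();print(s["clock"],s["eef_pos"],s["tcp_rot"],s["opening"])
go([594,135.7,61],yaw=189.3)
E
```

```text
2.6 [595.2025911  135.72747699  62.17022919] [ 3.14150620e+00  1.48742252e-04 -2.97880963e+00] 0.5049992367170734
xyz [0.024 0.003 0.023] rot [0.001 0.001 0.004] dist 0.03
```

drive_tool --plan '[{"x":0,"y":0,"z":0,"ax":0,"ay":0,"az":0,"hand":5},{"x":0,"y":0,"z":0,"ax":0,"ay":0,"az":0,"hand":5},{"x":0,"y":0,"z":0,"ax":0,"ay":0,"az":0,"hand":5},{"x":0,"y":0,"z":0,"ax":0,"ay":0,"az":0,"hand":5},{"x":0,"y":0,"z":0,"ax":0,"ay":0,"az":0,"hand":5},{"x":0,"y":0,"z":0,"ax":0,"ay":0,"az":0,"hand":5}]' --grip_force 40

```text
clock: 3.2
eef_pos: [596.6, 136.1, 63.0]
tcp_rot: [3.14, 0.003, -2.98]
contact_force: [-1.0, 6.1, 3.6]
opening: 0.164
grasp_force: 38.7
```

```bash
python3 - <<'E'
from h import *
s=monitor.sense();print(s["clock"],s["eef_pos"],s["tcp_rot"],s["opening"]*85,s["grasp_force"],s["contact_force"])
go(s["eef_pos"]+[0,0,110])
E
```

```text
3.2 [596.61308473 136.09667406  62.9747527 ] [ 3.14012154e+00  2.70019970e-03 -2.98037240e+00] 13.9347423507361 38.663233427043906 [-0.99507563  6.09911523  3.62838945]
xyz [-0.006  0.003 -2.2  ] rot [0. 0. 0.] dist 2.2
```

drive_tool --plan '[{"x":0,"y":0,"z":-0.4,"ax":0,"ay":0,"az":0,"hand":5},{"x":0,"y":0,"z":-1.0,"ax":0,"ay":0,"az":0,"hand":5},{"x":0,"y":0,"z":-1.8,"ax":0,"ay":0,"az":0,"hand":5},{"x":0,"y":0,"z":-2.2,"ax":0,"ay":0,"az":0,"hand":5},{"x":0,"y":0,"z":-2.2,"ax":0,"ay":0,"az":0,"hand":5},{"x":0,"y":0,"z":-2.2,"ax":0,"ay":0,"az":0,"hand":5}]'

```text
clock: 3.8
eef_pos: [595.9, 135.0, 172.0]
tcp_rot: [3.141, 0.002, -2.98]
contact_force: [-0.8, -0.8, -1.2]
opening: 0.161
grasp_force: 38.9
```

```bash
python3 - <<'E'
from h import *
s=monitor.sense();print(s["clock"],s["eef_pos"],s["tcp_rot"],s["opening"]*85,s["grasp_force"],s["contact_force"])
go([458.2,-46.2,173],yaw=183.3)
E
```

```text
3.8 [595.8633982  134.98302807 172.0395901 ] [ 3.14147989e+00  1.57210975e-03 -2.97990049e+00] 13.656695447124267 38.860857936087996 [-0.76030138 -0.8186184  -1.16093414]
xyz [ 3.301 -3.133 -0.025] rot [0.002 0.015 0.994] dist 4.55
```

drive_tool --plan '[{"x":3.3,"y":-3.13,"z":-0.03,"ax":0,"ay":0,"az":1,"hand":5},{"x":3.3,"y":-3.13,"z":-0.03,"ax":0,"ay":0,"az":1,"hand":5},{"x":3.3,"y":-3.13,"z":-0.03,"ax":0,"ay":0,"az":1,"hand":5},{"x":3.3,"y":-3.13,"z":-0.03,"ax":0,"ay":0,"az":1,"hand":5},{"x":3.3,"y":-3.13,"z":-0.03,"ax":0,"ay":0,"az":1,"hand":5},{"x":3.3,"y":-3.13,"z":0.5,"ax":0,"ay":0,"az":1,"hand":5},{"x":3.3,"y":-3.13,"z":1.1,"ax":0,"ay":0,"az":1,"hand":5},{"x":3.3,"y":-3.13,"z":1.1,"ax":0,"ay":0,"az":1,"hand":5}]'

```text
clock: 4.6
eef_pos: [454.5, -46.0, 112.8]
tcp_rot: [3.14, -0.007, -3.085]
contact_force: [-0.8, 0.2, -0.2]
opening: 0.157
grasp_force: 38.9
```

drive_tool --plan '[{"x":0,"y":0,"z":0,"ax":0,"ay":0,"az":0,"hand":5},{"x":0,"y":0,"z":0,"ax":0,"ay":0,"az":0,"hand":5},{"x":0,"y":0,"z":0,"ax":0,"ay":0,"az":0,"hand":5}]'

```text
clock: 4.9
eef_pos: [458.9, -46.0, 117.2]
tcp_rot: [-3.141, 0.002, -3.084]
contact_force: [0.4, -0.7, -1.2]
opening: 0.159
grasp_force: 38.9
```

```bash
python3 - <<'E'
from h import *
s=monitor.sense();print(s["clock"],s["eef_pos"],s["tcp_rot"],s["opening"]*85,s["contact_force"])
i=imaging.camera_info("wrist");a=imaging.grab_frame("wrist");b=imaging.grab_frame("scene")
for n,im in (("w2",a),("s2",b)): cv2.imwrite(f"pics/{n}.png",im[:,:,::-1])
e=s["eef_pos"];S=imaging.camera_info("scene")
print("tip w",proj(i,e+[-2,0,-51]),"hole w",proj(i,(455.8,-46.4,45)),"tip s",proj(S,e+[-2,0,-51]),"hole s",proj(S,(455.8,-46.4,45)),"w2",proj(i,(500.7,-43.8,45)))
c=cv2.resize(a[120:270,180:380],None,fx=3,fy=3,interpolation=cv2.INTER_CUBIC)
d=cv2.resize(b[170:270,250:350],(450,450),interpolation=cv2.INTER_CUBIC)
o=np.zeros((450,800,3),np.uint8);c=cv2.resize(a[120:270,210:330],(360,450),interpolation=cv2.INTER_CUBIC);o[:,:360]=c;o[:,360:800]=d[:,:440]
cv2.imwrite("pics/c2.png",o[:,:,::-1])
E
```

```text
4.9 [458.87311907 -45.96761687 117.23290927] [-3.14133729e+00  1.51725861e-03 -3.08411216e+00] 13.55292794741198 [ 0.41639253 -0.7309544  -1.19305222]
tip w [284.0019109  236.09263089] hole w [283.43352868 222.8322935 ] tip s [319.07720629 219.15552505] hole s [319.32049321 229.65966888] w2 [283.38637499 279.11227904]
```

View pics/c2.png

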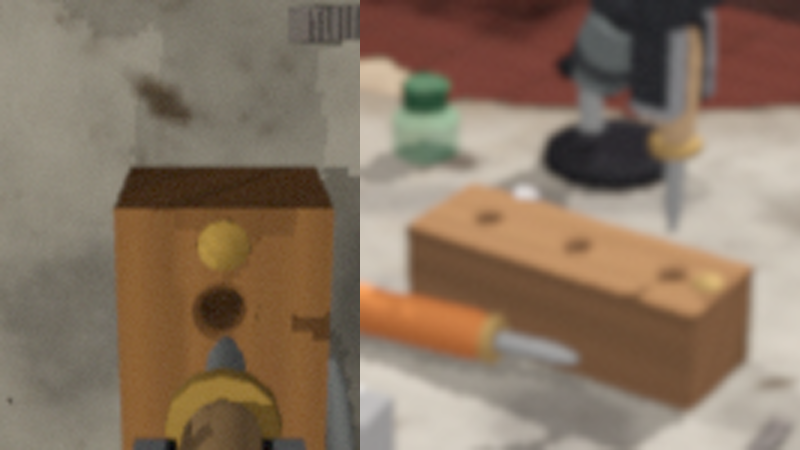

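```bash
python3 - <<'E'
from h import *
s=monitor.sense();i=imaging.camera_info("wrist");S=imaging.camera_info("scene")
X,e=tri([(i,(286,233.3)),(S,(319.3,221.1))]);print(X,e,X-s["eef_pos"],s["eef_pos"])
for z in (60,62,64):print(atz(i,(286,233.3),z))
print("hole at45",atz(i,(283.3,222.7),45))
E
```

```text
[455.67447227 -44.78265836  63.25165434] [0.2, 0.2] [ -3.04384958   1.19695972 -53.85708908] [458.71832185 -45.97961808 117.10874343]
[457.18305484 -44.62178103  60.        ]
[456.35744354 -44.68689808  62.        ]
[455.53183224 -44.75201513  64.        ]
hole at45 [455.45733401 -46.51787838  45.        ]
```

drive_tool --plan '[{"x":0,"y":-0.03,"z":0.0,"ax":0,"ay":0,"az":0,"hand":5},{"x":0,"y":-0.03,"z":0.2,"ax":0,"ay":0,"az":0,"hand":5},{"x":0,"y":-0.03,"z":0.4,"ax":0,"ay":0,"az":0,"hand":5},{"x":0,"y":-0.03,"z":0.6,"ax":0,"ay":0,"az":0,"hand":5},{"x":0,"y":-0.03,"z":0.8,"ax":0,"ay":0,"az":0,"hand":5},{"x":0,"y":-0.03,"z":0.95,"ax":0,"ay":0,"az":0,"hand":5},{"x":0,"y":-0.03,"z":1.05,"ax":0,"ay":0,"az":0,"hand":5},{"x":0,"y":-0.03,"z":1.05,"ax":0,"ay":0,"az":0,"hand":5}]'

```text
clock: 5.8
eef_pos: [458.1, -47.2, 63.1]
tcp_rot: [3.141, -0.001, -3.085]
contact_force: [2.1, 3.7, -1.8]
opening: 0.165
grasp_force: 38.9
```

drive_tool --plan '[{"x":0,"y":0,"z":0,"ax":0,"ay":0,"az":0,"hand":5},{"x":0,"y":0,"z":0,"ax":0,"ay":0,"az":0,"hand":5}]'

```text
clock: 6.0
eef_pos: [458.2, -47.4, 63.7]
tcp_rot: [3.141, -0.0, -3.085]
contact_force: [2.1, 4.4, -3.3]
opening: 0.16
grasp_force: 39.0
```

drive_tool --plan '[{"x":0,"y":0.01,"z":0.01,"ax":0,"ay":0,"az":0,"hand":5},{"x":0,"y":0.01,"z":0.01,"ax":0,"ay":0,"az":0,"hand":45},{"x":0,"y":0.01,"z":0,"ax":0,"ay":0,"az":0,"hand":45},{"x":0,"y":0.01,"z":0,"ax":0,"ay":0,"az":0,"hand":45},{"x":0,"y":0.01,"z":0,"ax":0,"ay":0,"az":0,"hand":45},{"x":0,"y":0.01,"z":-0.6,"ax":0,"ay":0,"az":0,"hand":45},{"x":0,"y":0.01,"z":-1.5,"ax":0,"ay":0,"az":0,"hand":45},{"x":0,"y":0.01,"z":-2.3,"ax":0,"ay":0,"az":0,"hand":45}]'

```text
clock: 6.8
eef_pos: [457.7, -47.1, 180.2]
tcp_rot: [3.142, -0.001, -3.085]
contact_force: [0.8, -0.2, 0.1]
opening: 0.529
grasp_force: 0.0
```

```bash
python3 - <<'E'
from h import *
s=monitor.sense();print(s["clock"],s["eef_pos"],s["tcp_rot"],s["opening"]*85,s["contact_force"])
go([506,121.5,178],yaw=189.3)
a=imaging.grab_frame("scene");cv2.imwrite("pics/s3.png",a[:,:,::-1])
E
```

```text
6.8 [457.72821098 -47.12350359 180.20068273] [ 3.14158968e+00 -8.46128544e-04 -3.08451809e+00] 44.95014459034063 [ 0.80935072 -0.17899277  0.06842365]
xyz [-1.156  3.312  0.043] rot [ 0.    -0.008 -1.005] dist 3.51
```

drive_tool --plan '[{"x":-1.16,"y":3.31,"z":0.04,"ax":0,"ay":0,"az":-1,"hand":45},{"x":-1.16,"y":3.31,"z":0.04,"ax":0,"ay":0,"az":-1,"hand":45},{"x":-1.16,"y":3.31,"z":0.04,"ax":0,"ay":0,"az":-1,"hand":45},{"x":-1.16,"y":3.31,"z":0.04,"ax":0,"ay":0,"az":-1,"hand":45},{"x":-1.16,"y":3.31,"z":0.04,"ax":0,"ay":0,"az":-1,"hand":45},{"x":-1.16,"y":3.31,"z":0.04,"ax":0,"ay":0,"az":-1,"hand":45},{"x":-1.16,"y":3.31,"z":0.04,"ax":0,"ay":0,"az":-1,"hand":45},{"x":-1.16,"y":3.31,"z":0.04,"ax":0,"ay":0,"az":-1,"hand":45}]'

```text
clock: 7.65
eef_pos: [506.3, 120.4, 176.8]
tcp_rot: [-3.141, -0.0, -2.981]
contact_force: [-0.3, -0.3, -1.0]
opening: 0.528
grasp_force: 0.0
```

```bash
python3 - <<'E'
from h import *
s=monitor.sense();print(s["clock"],s["eef_pos"],s["tcp_rot"])
go([506,121.5,64],yaw=189.3)
a=imaging.grab_frame("scene");cv2.imwrite("pics/s3.png",a[:,:,::-1])
cv2.imwrite("pics/s3c.png",cv2.resize(a[170:270,240:373],(800,600),interpolation=cv2.INTER_CUBIC)[:,:,::-1])
E
```

```text
7.65 [506.29156007 120.38771931 176.76190053] [-3.14139799e+00 -3.19756243e-04 -2.98104562e+00]
xyz [1.000e-03 2.300e-02 2.255e+00] rot [-0.002 -0.003 -0.017] dist 2.26
```

View pics/s3c.png

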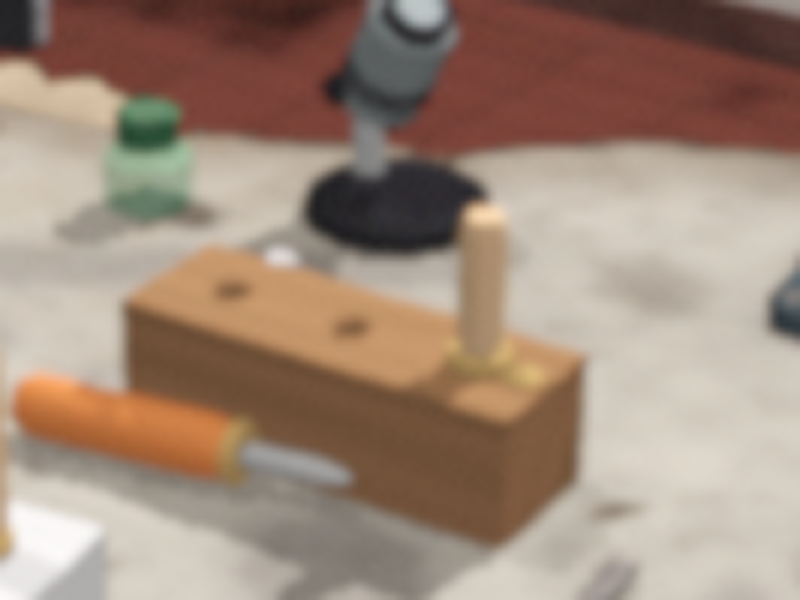

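drive_tool --plan '[{"x":0,"y":0.02,"z":0.8,"ax":0,"ay":0,"az":-0.02,"hand":45},{"x":0,"y":0.02,"z":1.6,"ax":0,"ay":0,"az":-0.02,"hand":45},{"x":0,"y":0.02,"z":2.25,"ax":0,"ay":0,"az":-0.02,"hand":45},{"x":0,"y":0.02,"z":2.25,"ax":0,"ay":0,"az":-0.02,"hand":45},{"x":0,"y":0.02,"z":2.25,"ax":0,"ay":0,"az":-0.02,"hand":5},{"x":0,"y":0.02,"z":2.25,"ax":0,"ay":0,"az":-0.02,"hand":5},{"x":0,"y":0.02,"z":2.25,"ax":0,"ay":0,"az":-0.02,"hand":5},{"x":0,"y":0.02,"z":2.25,"ax":0,"ay":0,"az":-0.02,"hand":5}]' --grip_force 40

```text
clock: 8.5
eef_pos: [507.7, 122.6, 66.0]
tcp_rot: [3.142, 0.003, -2.978]
contact_force: [0.4, -1.6, 7.4]
opening: 0.204
grasp_force: 39.7
```

drive_tool --plan '[{"x":0,"y":0,"z":0,"ax":0,"ay":0,"az":0,"hand":5},{"x":0,"y":0,"z":0,"ax":0,"ay":0,"az":0,"hand":5}]'

```text
clock: 8.7
eef_pos: [507.7, 122.7, 66.0]
tcp_rot: [3.142, 0.003, -2.977]
contact_force: [-0.2, -0.2, 7.3]
opening: 0.2
grasp_force: 39.8
```

drive_tool --plan '[{"x":0,"y":0,"z":-0.4,"ax":0,"ay":0,"az":0,"hand":5},{"x":0,"y":0,"z":-1.0,"ax":0,"ay":0,"az":0,"hand":5},{"x":0,"y":0,"z":-1.8,"ax":0,"ay":0,"az":0,"hand":5},{"x":0,"y":0,"z":-2.4,"ax":0,"ay":0,"az":0,"hand":5},{"x":0,"y":0,"z":-2.4,"ax":0,"ay":0,"az":0,"hand":5},{"x":0,"y":0,"z":-2.4,"ax":0,"ay":0,"az":0,"hand":5},{"x":0,"y":0,"z":-2.4,"ax":0,"ay":0,"az":0,"hand":5}]'

```text
clock: 9.4
eef_pos: [505.7, 122.3, 183.6]
tcp_rot: [-3.142, -0.001, -2.978]
contact_force: [-0.3, -0.6, -0.6]
opening: 0.199
grasp_force: 39.2
```

```bash
python3 - <<'E'
from h import *
s=monitor.sense();print(s["clock"],s["eef_pos"],s["tcp_rot"],s["opening"]*85)
e=s["eef_pos"]
go([e[0]+500.7-506,e[1]-43.8-121.5,e[2]],yaw=183.3)
E
```

```text
9.4 [505.72153527 122.29818814 183.59813001] [-3.14151883e+00 -1.16383750e-03 -2.97768917e+00] 16.924983183618256
xyz [ 6.440e-01 -3.244e+00  1.000e-03] rot [-1.000e-03 -1.100e-02  1.015e+00] dist 3.31
```

drive_tool --plan '[{"x":0.64,"y":-3.24,"z":0,"ax":0,"ay":0,"az":1.01,"hand":5},{"x":0.64,"y":-3.24,"z":0,"ax":0,"ay":0,"az":1.01,"hand":5},{"x":0.64,"y":-3.24,"z":0,"ax":0,"ay":0,"az":1.01,"hand":5},{"x":0.64,"y":-3.24,"z":0,"ax":0,"ay":0,"az":1.01,"hand":5},{"x":0.64,"y":-3.24,"z":0.6,"ax":0,"ay":0,"az":1.01,"hand":5},{"x":0.64,"y":-3.24,"z":1.3,"ax":0,"ay":0,"az":1.01,"hand":5},{"x":0.64,"y":-3.24,"z":1.3,"ax":0,"ay":0,"az":1.01,"hand":5},{"x":0.64,"y":-3.24,"z":1.3,"ax":0,"ay":0,"az":1.01,"hand":5}]'

```text
clock: 10.2
eef_pos: [500.3, -42.5, 118.5]
tcp_rot: [3.141, -0.003, -3.083]
contact_force: [0.4, 0.4, 0.1]
opening: 0.197
grasp_force: 39.4
```

drive_tool --plan '[{"x":0,"y":0,"z":0,"ax":0,"ay":0,"az":0,"hand":5},{"x":0,"y":0,"z":0,"ax":0,"ay":0,"az":0,"hand":5},{"x":0,"y":0,"z":0,"ax":0,"ay":0,"az":0,"hand":5}]'

```text
clock: 10.5
eef_pos: [502.1, -42.5, 120.4]
tcp_rot: [-3.141, 0.002, -3.083]
contact_force: [-0.5, -0.4, -0.8]
opening: 0.201
grasp_force: 39.4
```

```bash
python3 - <<'E'
from h import *
s=monitor.sense();print(s["clock"],s["eef_pos"],s["tcp_rot"],s["opening"]*85,s["contact_force"])
i=imaging.camera_info("wrist");a=imaging.grab_frame("wrist");b=imaging.grab_frame("scene")
for n,im in (("w4",a),("s4",b)): cv2.imwrite(f"pics/{n}.png",im[:,:,::-1])
o=np.zeros((600,800,3),np.uint8)
o[:,:400]=cv2.resize(a[120:270,230:330],(400,600),interpolation=cv2.INTER_CUBIC)
o[:,400:]=cv2.resize(b[155:245,270:330],(400,600),interpolation=cv2.INTER_CUBIC)
cv2.imwrite("pics/c4.png",o[:,:,::-1])
print("hole w",proj(i,(500.7,-43.8,45)))
E
```

```text
10.5 [502.08766198 -42.49499669 120.40716965] [-3.14128423e+00  1.96498637e-03 -3.08309262e+00] 17.10963049470188 [-0.46214039 -0.37276547 -0.76317106]
hole w [282.08169454 223.48500304]
```

View pics/c4.png

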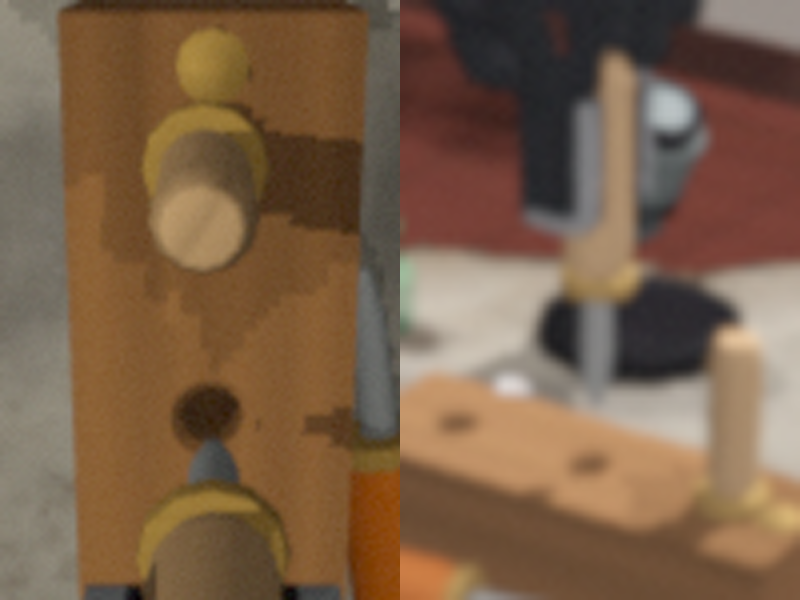

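```bash
python3 - <<'E'
from h import *
s=monitor.sense();i=imaging.camera_info("wrist");S=imaging.camera_info("scene")
e=s["eef_pos"];print(e)
X,er=tri([(i,(283.1,230.1)),(S,(299.1,215.1))]);print("tip",X,er,X-e)
print("hole",atz(i,(281.4,222.9),45))
for p,z in (((620,55),90),((616,200),45),((600,270),37)):
    q=(270+(p[0]-400)/6.667,155+p[1]/6.667);print(p,"ray at tip height+z: ",atz(S,q,X[2]+z))
f=lambda x,y,z:((proj(S,(x,y,z))-[270,155])*6.667+[400,0]).round(0)
print("vertical axis thru tip:",[f(X[0],X[1],X[2]+h) for h in (0,35,100)])
print("vertical axis thru tcp:",[f(e[0],e[1],X[2]+h) for h in (0,35,100)])
print("short axis",[f(455.8,-46.4,h) for h in (45,95)])
E
```

```text
[501.71101765 -42.55781114 120.01673572]
tip [498.43825115 -43.06795448  62.80611073] [0.4, 0.4] [ -3.27276649  -0.51014334 -57.21062499]
hole [499.79298185 -44.34195694  45.        ]
(620, 55) ray at tip height+z:  [512.55363785 -72.43097443 152.80611073]
(616, 200) ray at tip height+z:  [515.6641023  -76.13128917 107.80611073]
(600, 270) ray at tip height+z:  [501.37274356 -48.57543382  99.80611073]
vertical axis thru tip: [array([595., 401.]), array([597., 286.]), array([600.,  60.])]
vertical axis thru tcp: [array([585., 399.]), array([586., 284.]), array([589.,  58.])]
short axis [array([729., 498.]), array([735., 331.])]
```

drive_tool --plan '[{"x":-0.028,"y":-0.016,"z":0.0,"ax":0,"ay":0,"az":0,"hand":5},{"x":-0.028,"y":-0.016,"z":0.2,"ax":0,"ay":0,"az":0,"hand":5},{"x":-0.028,"y":-0.016,"z":0.4,"ax":0,"ay":0,"az":0,"hand":5},{"x":-0.028,"y":-0.016,"z":0.55,"ax":0,"ay":0,"az":0,"hand":5},{"x":-0.028,"y":-0.016,"z":0.6,"ax":0,"ay":0,"az":0,"hand":5}]'

```text
clock: 11.1
eef_pos: [502.6, -43.2, 88.1]
tcp_rot: [3.141, -0.001, -3.084]
contact_force: [0.8, 0.7, 0.1]
opening: 0.199
grasp_force: 39.5
```

Inside the hole with little side force; go on.

drive_tool --plan '[{"x":0,"y":0,"z":0.15,"ax":0,"ay":0,"az":0,"hand":5},{"x":0,"y":0,"z":0.3,"ax":0,"ay":0,"az":0,"hand":5},{"x":0,"y":0,"z":0.4,"ax":0,"ay":0,"az":0,"hand":5},{"x":0,"y":0,"z":0.44,"ax":0,"ay":0,"az":0,"hand":5},{"x":0,"y":0,"z":0.44,"ax":0,"ay":0,"az":0,"hand":5},{"x":0,"y":0,"z":0.44,"ax":0,"ay":0,"az":0,"hand":5}]'

```text
clock: 11.7
eef_pos: [502.8, -43.3, 67.3]
tcp_rot: [3.142, -0.0, -3.084]
contact_force: [1.8, 1.3, -1.3]
opening: 0.198
grasp_force: 39.4
```

drive_tool --plan '[{"x":0,"y":0,"z":0.01,"ax":0,"ay":0,"az":0,"hand":5},{"x":0,"y":0,"z":0.01,"ax":0,"ay":0,"az":0,"hand":45},{"x":0,"y":0,"z":0,"ax":0,"ay":0,"az":0,"hand":45},{"x":0,"y":0,"z":0,"ax":0,"ay":0,"az":0,"hand":45},{"x":0,"y":0,"z":0,"ax":0,"ay":0,"az":0,"hand":45},{"x":0,"y":0,"z":-0.6,"ax":0,"ay":0,"az":0,"hand":45},{"x":0,"y":0,"z":-1.5,"ax":0,"ay":0,"az":0,"hand":45},{"x":0,"y":0,"z":-2.4,"ax":0,"ay":0,"az":0,"hand":45}]'

```text
clock: 12.5
eef_pos: [502.0, -43.3, 188.2]
tcp_rot: [3.141, -0.002, -3.083]
contact_force: [1.2, -0.3, -0.7]
opening: 0.532
grasp_force: 0.0
```

```bash
python3 - <<'E'
from h import *
s=monitor.sense();print(s["clock"],s["eef_pos"],s["tcp_rot"],s["opening"]*85,s["contact_force"])
go([550,128.7,187],yaw=189.3)
for n in ("scene","top","wrist"): cv2.imwrite(f"pics/{n}5.png",imaging.grab_frame(n)[:,:,::-1])
E
```

```text
12.5 [501.95256754 -43.27107229 188.21834802] [ 3.14138754e+00 -1.88302721e-03 -3.08343955e+00] 45.21385686769516 [ 1.20115359 -0.25811754 -0.67307599]
xyz [-1.159  3.378  0.023] rot [ 0.003 -0.018 -0.995] dist 3.57
```

drive_tool --plan '[{"x":-1.7,"y":-1.5,"z":0,"ax":0,"ay":0,"az":0,"hand":45},{"x":-1.7,"y":-1.5,"z":0,"ax":0,"ay":0,"az":0,"hand":45},{"x":-1.7,"y":-1.5,"z":0,"ax":0,"ay":0,"az":0,"hand":45},{"x":-1.7,"y":-1.5,"z":0,"ax":0,"ay":0,"az":0,"hand":45},{"x":-1.7,"y":-1.5,"z":0,"ax":0,"ay":0,"az":0,"hand":45},{"x":-1.7,"y":-1.5,"z":0,"ax":0,"ay":0,"az":0,"hand":45},{"x":-1.7,"y":-1.5,"z":0,"ax":0,"ay":0,"az":0,"hand":45},{"x":-1.7,"y":-1.5,"z":0,"ax":0,"ay":0,"az":0,"hand":45}]'

```text
clock: 13.45
eef_pos: [591.5, -112.6, 187.5]
tcp_rot: [3.142, -0.0, -3.083]
contact_force: [0.3, 0.2, 0.3]
opening: 0.528
grasp_force: 0.0
```

```bash
cat > shot.py <<'E'
import sys,json
from h import *
n=sys.argv[1];s=monitor.sense();i=imaging.camera_info("wrist");a=imaging.grab_frame("wrist")
cv2.imwrite(f"pics/{n}.png",a[:,:,::-1]);json.dump({k:np.array(v).tolist() for k,v in i.items()},open(f"{n}.json","w"))
print(s["eef_pos"],"lens~",proj(i,(577.5,-192,88)))
E
python3 shot.py vA
```

```text
[ 591.45748564 -112.64024793  187.47783217] lens~ [181.32160099 191.44760049]
```

drive_tool --plan '[{"x":-0.4,"y":2.1,"z":0,"ax":0,"ay":0,"az":0,"hand":45},{"x":-0.4,"y":2.1,"z":0,"ax":0,"ay":0,"az":0,"hand":45},{"x":-0.4,"y":2.1,"z":0,"ax":0,"ay":0,"az":0,"hand":45},{"x":-0.4,"y":2.1,"z":0,"ax":0,"ay":0,"az":0,"hand":45},{"x":-0.4,"y":2.1,"z":0,"ax":0,"ay":0,"az":0,"hand":45},{"x":-0.4,"y":2.1,"z":0,"ax":0,"ay":0,"az":0,"hand":45}]'

```text
clock: 14.1
eef_pos: [605.6, -8.4, 187.3]
tcp_rot: [-3.141, -0.0, -3.084]
contact_force: [0.4, 0.5, -0.8]
opening: 0.527
grasp_force: 0.0
```

```bash
python3 shot.py vB; python3 - <<'E'
from h import *
a=cv2.imread("pics/vA.png");b=cv2.imread("pics/vB.png");s=cv2.imread("pics/scene5.png")
from h import *
import json
def crop(im,n):
    i={k:np.array(v) for k,v in json.load(open(n+".json")).items()}
    p=proj(i,(583,-194,60)).astype(int);x,y=p-45;print(n,x,y)
    return cv2.resize(im[y:y+90,x:x+90],(400,400),interpolation=cv2.INTER_CUBIC)
o=np.zeros((600,800,3),np.uint8)
o[:400,:400]=crop(a,"vA");o[:400,400:]=crop(b,"vB")
o[400:,:400]=cv2.resize(s[180:250,230:370],(400,200),interpolation=cv2.INTER_CUBIC)
o[400:,400:]=cv2.resize(s[155:215,270:390],(400,200),interpolation=cv2.INTER_CUBIC)
cv2.imwrite("pics/comp.png",o)
E
```

```text
[605.64531057  -8.44208467 187.30316246] lens~ [ 38.41701311 165.05323592]
vA 143 143
vB 16 120
```

drive_tool --plan '[{"x":1.12,"y":-3.61,"z":0,"ax":0,"ay":0,"az":0,"hand":45},{"x":1.12,"y":-3.61,"z":0,"ax":0,"ay":0,"az":0,"hand":45},{"x":1.12,"y":-3.61,"z":0,"ax":0,"ay":0,"az":0,"hand":45},{"x":1.12,"y":-3.61,"z":0,"ax":0,"ay":0,"az":0,"hand":45},{"x":1.12,"y":-3.61,"z":0,"ax":0,"ay":0,"az":0,"hand":45},{"x":1.12,"y":-3.61,"z":0,"ax":0,"ay":0,"az":0,"hand":45},{"x":1.12,"y":-3.61,"z":0,"ax":0,"ay":0,"az":0,"hand":45},{"x":1.12,"y":-3.61,"z":0,"ax":0,"ay":0,"az":0,"hand":45}]'

```text
clock: 14.95
eef_pos: [560.6, -189.8, 187.3]
tcp_rot: [3.141, -0.0, -3.083]
contact_force: [-0.0, -0.2, -0.4]
opening: 0.527
grasp_force: 0.0
```

```bash
python3 shot.py vC; python3 - <<'E'
from h import *
import json
s=cv2.imread("pics/scene5.png")
def crop(n):
    im=cv2.imread(f"pics/{n}.png")
    i={k:np.array(v) for k,v in json.load(open(n+".json")).items()}
    p=proj(i,(583,-194,60)).astype(int);x,y=p-50;print(n,x,y)
    return cv2.resize(im[y:y+100,x:x+100],(400,400),interpolation=cv2.INTER_CUBIC)
o=np.zeros((600,800,3),np.uint8)
o[:400,:400]=crop("vA");o[:400,400:]=crop("vC")
o[400:,:400]=cv2.resize(s[180:250,230:370],(400,200),interpolation=cv2.INTER_CUBIC)
o[400:,400:]=cv2.resize(s[150:210,270:390],(400,200),interpolation=cv2.INTER_CUBIC)
cv2.imwrite("pics/comp.png",o)
E
```

```text
[ 560.62763177 -189.84878882  187.26335027] lens~ [279.72230916 234.32316201]
vA 138 138
vC 227 177
```

View pics/comp.png

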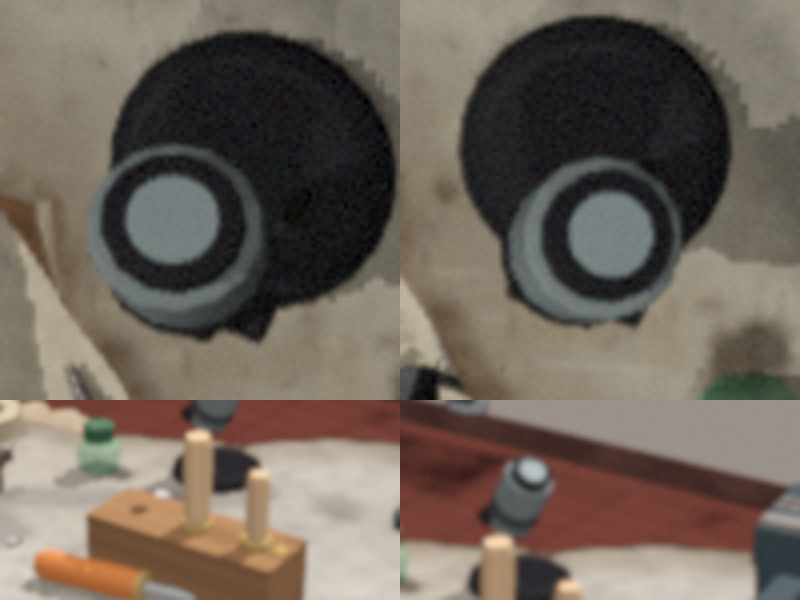

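```bash
python3 - <<'E'
from h import *
import json
from scipy.optimize import least_squares
I={n:{k:np.array(v) for k,v in json.load(open(n+".json")).items()} for n in("vA","vC")}
off={"vA":(138,138),"vC":(227,177)}
f=lambda n,e:np.array([(c+.5)/4-.5+off[n][j//2] for j,c in enumerate(e)])
obs={"body":{"vA":f("vA",(87,265,143,330)),"vC":f("vC",(108,283,157,322))},
"ring":{"vA":f("vA",(100,247,149,293)),"vC":f("vC",(141,274,168,303))},
"disc":{"vA":f("vA",(124,220,173,266)),"vC":f("vC",(167,255,191,279))}}
th=np.linspace(0,2*np.pi,90)
def fr(ph,inc):
    d=np.array([np.sin(inc)*np.cos(ph),np.sin(inc)*np.sin(ph),np.cos(inc)]);y=np.array([-np.sin(ph),np.cos(ph),0]);return d,np.cross(y,d),y
def ext(i,P):
    R=i["R"];q=cv2.projectPoints(P,cv2.Rodrigues(R)[0],i["t"],i["mtx"],i["dist"])[0][:,0]
    return np.array([q[:,0].min(),q[:,0].max(),q[:,1].min(),q[:,1].max()])
def res(p,inc=np.pi/6):
    L=p[:3];d,u,v=fr(p[3],inc if len(p)<9 else p[8]);C=lambda r,o:L+o*d+r*(np.outer(np.cos(th),u)+np.outer(np.sin(th),v))
    o=[]
    for n in I:
        o+=[ext(I[n],np.vstack([C(17,-abs(p[4])),C(17,-50)]))-obs["body"][n],ext(I[n],C(p[5],0))-obs["ring"][n],ext(I[n],C(p[6],p[7]))-obs["disc"][n]]
    return np.concatenate(o)
for x0 in ([577,-192,88,2.8,2,14.5,9.5,0.],[577,-192,88,2.8,2,14.5,9.5,0.,.52]):
    s=least_squares(res,x0,loss="soft_l1");print(s.x.round(2),"az",np.degrees(s.x[3]).round(1),"cost",s.cost.round(2));print(s.fun.round(1).tolist() if hasattr(s.fun,'round') else '')
T=imaging.camera_info("top");S=imaging.camera_info("scene")
print(np.degrees(np.arctan2(192,-577)))
E
```

```text
[ 578.76 -192.46   87.06    2.74    7.03   13.71    8.92    1.25] az 156.8 cost 4.97
[-0.4, 0.6, 0.1, 2.1, -0.4, 0.2, 0.4, -0.6, 0.1, 0.5, 0.1, -0.3, -3.4, -0.2, -0.3, 0.2, 0.4, 0.4, -0.2, 0.0, 0.1, -0.2, -0.3, -0.0]
[ 5.7889e+02 -1.9252e+02  8.7300e+01  2.7600e+00  7.7100e+00  1.3670e+01
  8.8500e+00  2.0600e+00  4.8000e-01] az 157.9 cost 3.37
[-0.1, 2.1, 0.0, 0.1, -0.4, -0.0, 0.5, -0.3, -0.1, 0.1, 0.2, -0.1, -2.1, -0.1, -0.4, -0.5, 0.2, 0.4, -0.0, 0.3, 0.1, -0.1, 0.0, 0.2]
161.59484617153893
```

```bash
python3 - <<'E'
from h import *
import json
from scipy.optimize import least_squares
I={n:{k:np.array(v) for k,v in json.load(open(n+".json")).items()} for n in("vA","vC")}
off={"vA":(138,138),"vC":(227,177)}
f=lambda n,e:np.array([(c+.5)/4-.5+off[n][j//2] for j,c in enumerate(e)])
obs={"body":{"vA":f("vA",(87,265,143,330)),"vC":f("vC",(108,283,157,322))},
"ring":{"vA":f("vA",(100,247,149,293)),"vC":f("vC",(141,274,168,303))}}
th=np.linspace(0,2*np.pi,90)
def ext(i,P):
    q=cv2.projectPoints(P,cv2.Rodrigues(i["R"])[0],i["t"],i["mtx"],i["dist"])[0][:,0]
    return np.array([q[:,0].min(),q[:,0].max(),q[:,1].min(),q[:,1].max()])
def res(p):
    L=p[:3];ph=p[3];d=np.array([.5*np.cos(ph),.5*np.sin(ph),.866]);v=np.array([-np.sin(ph),np.cos(ph),0]);u=np.cross(v,d)
    C=lambda r,o:L+o*d+r*(np.outer(np.cos(th),u)+np.outer(np.sin(th),v));o=[]
    for n in I: o+=[ext(I[n],np.vstack([C(17,-p[4]),C(17,-p[6])]))-obs["body"][n],ext(I[n],C(p[5],0))-obs["ring"][n]]
    return np.concatenate(o+[[(L[2]-88)]])
s=least_squares(res,[577,-192,88,2.8,2,14.5,45.],loss="soft_l1");print(s.x.round(2),"az",np.degrees(s.x[3]).round(1),"cost",s.cost.round(2));print(s.fun.round(1).tolist())
# foot (radius 36, z unknown ~ top 6)
def rf(p):
    P=np.c_[p[0]+36*np.cos(th),p[1]+36*np.sin(th),0*th+p[2]]
    a=ext(I["vA"],P);c=ext(I["vC"],P);oa=f("vA",(112,395,30,308));oc=f("vC",(60,331,15,0))
    return np.r_[a-oa,c[:3]-oc[:3]]
q=least_squares(rf,[588,-196,5]);print("foot",q.x.round(1),q.fun.round(1), np.degrees(np.arctan2(s.x[1]-q.x[1],s.x[0]-q.x[0])))
E
```

```text
[ 578.63 -192.41   87.69    2.76    7.22   13.68   30.09] az 157.9 cost 1.18
[-0.5, 0.6, 0.3, -0.4, -0.6, 0.0, 0.5, -0.5, -0.3, -0.1, -0.1, 0.3, 0.4, 0.5, -0.1, 0.2, -0.3]
foot [ 589.4 -196.8    4.4] [-0.   0.3  0.  -0.2 -0.4  0.1  0.2] 157.74221030072056
```

```bash
python3 - <<'E'
from h import *
go([550,128.7,190],yaw=189.3)
E
```

```text
xyz [-0.165  6.37  -0.054] rot [ 0.002 -0.    -0.982] dist 6.37
```

drive_tool --plan '[{"x":-0.165,"y":6.37,"z":-0.1,"ax":0,"ay":0,"az":-0.98,"hand":45},{"x":-0.165,"y":6.37,"z":-0.1,"ax":0,"ay":0,"az":-0.98,"hand":45},{"x":-0.165,"y":6.37,"z":-0.1,"ax":0,"ay":0,"az":-0.98,"hand":45},{"x":-0.165,"y":6.37,"z":-0.1,"ax":0,"ay":0,"az":-0.98,"hand":45},{"x":-0.165,"y":6.37,"z":-0.1,"ax":0,"ay":0,"az":-0.98,"hand":45},{"x":-0.165,"y":6.37,"z":-0.1,"ax":0,"ay":0,"az":-0.98,"hand":45},{"x":-0.165,"y":6.37,"z":-0.1,"ax":0,"ay":0,"az":-0.98,"hand":45},{"x":-0.165,"y":6.37,"z":-0.1,"ax":0,"ay":0,"az":-0.98,"hand":45}]'

```text
clock: 15.8
eef_pos: [549.7, 131.4, 192.4]
tcp_rot: [3.141, 0.0, -2.976]
contact_force: [0.3, -0.6, 0.7]
opening: 0.522
grasp_force: 0.0
```

drive_tool --plan '[{"x":0,"y":0,"z":0,"ax":0,"ay":0,"az":0,"hand":45},{"x":0,"y":0,"z":0,"ax":0,"ay":0,"az":0,"hand":45},{"x":0,"y":0,"z":0,"ax":0,"ay":0,"az":0,"hand":45}]'

```text
clock: 16.1
eef_pos: [550.2, 126.7, 192.3]
tcp_rot: [-3.141, -0.0, -2.982]
contact_force: [1.0, 0.3, -0.7]
opening: 0.529
grasp_force: 0.0
```

```bash
python3 - <<'E'
from h import *
go([550,128.7,71],yaw=189.3)
E
```

```text
xyz [-0.003  0.04   2.425] rot [-0.002 -0.001 -0.026] dist 2.43
```

drive_tool --plan '[{"x":0,"y":0.04,"z":0.8,"ax":0,"ay":0,"az":-0.03,"hand":45},{"x":0,"y":0.04,"z":1.6,"ax":0,"ay":0,"az":-0.03,"hand":45},{"x":0,"y":0.04,"z":2.42,"ax":0,"ay":0,"az":-0.03,"hand":45},{"x":0,"y":0.04,"z":2.42,"ax":0,"ay":0,"az":-0.03,"hand":45},{"x":0,"y":0.04,"z":2.42,"ax":0,"ay":0,"az":-0.03,"hand":5},{"x":0,"y":0.04,"z":2.42,"ax":0,"ay":0,"az":-0.03,"hand":5},{"x":0,"y":0.04,"z":2.42,"ax":0,"ay":0,"az":-0.03,"hand":5},{"x":0,"y":0.04,"z":2.42,"ax":0,"ay":0,"az":-0.03,"hand":5}]' --grip_force 50

```text
clock: 16.9
eef_pos: [550.9, 129.9, 73.0]
tcp_rot: [3.141, 0.003, -2.978]
contact_force: [0.2, -0.8, 6.6]
opening: 0.235
grasp_force: 49.3
```

drive_tool --plan '[{"x":0,"y":0,"z":0,"ax":0,"ay":0,"az":0,"hand":5},{"x":0,"y":0,"z":0,"ax":0,"ay":0,"az":0,"hand":5}]'

```text
clock: 17.1
eef_pos: [551.0, 129.9, 73.0]
tcp_rot: [3.142, 0.003, -2.978]
contact_force: [-0.4, -0.9, 8.7]
opening: 0.232
grasp_force: 49.5
```

drive_tool --plan '[{"x":0,"y":0,"z":-0.4,"ax":0,"ay":0,"az":0,"hand":5},{"x":0,"y":0,"z":-1.0,"ax":0,"ay":0,"az":0,"hand":5},{"x":0,"y":0,"z":-1.8,"ax":0,"ay":0,"az":0,"hand":5},{"x":0,"y":0,"z":-2.6,"ax":0,"ay":0,"az":0,"hand":5},{"x":0,"y":0,"z":-3,"ax":0,"ay":0,"az":0,"hand":5},{"x":0,"y":0,"z":-3,"ax":0,"ay":0,"az":0,"hand":5},{"x":0,"y":0,"z":-3,"ax":0,"ay":0,"az":0,"hand":5}]'

```text
clock: 17.8
eef_pos: [549.7, 129.7, 221.6]
tcp_rot: [3.142, 0.001, -2.978]
contact_force: [-0.2, -0.4, -0.3]
opening: 0.232
grasp_force: 49.1
```

```bash
cat >> h.py <<'E'
Lc=np.array([578.6,-192.4,88]);az=np.radians(157.8)
dc=np.array([.5*np.cos(az),.5*np.sin(az),np.sqrt(.75)])
def Rfin(yaw):
    R0=Ro.from_euler("xyz",[np.pi,0,np.radians(yaw)]);z0=np.array([0,0,-1.]);c=np.cross(z0,-dc)
    return Ro.from_rotvec(c/np.linalg.norm(c)*np.pi/6)*R0
E
python3 - <<'E'
from h import *
s=monitor.sense();print(s["eef_pos"],s["opening"]*85)
R=Rfin(180);print((R.as_matrix()).round(2))
# standoff: tip 150 mm off the lens first, punch axis offset in tool x ~+? , tip 61 ahead of TCP
go(Lc+dc*(150+62),R=R)
go(s["eef_pos"]+[0,-150,20],yaw=180)
E
```

```text
[549.73500403 129.72059673 221.60435533] 19.692373069806777
[[-0.89  0.05  0.46]
 [-0.05  0.98 -0.19]
 [-0.46 -0.19 -0.87]]
xyz [ 2.287 -5.34  -1.002] rot [ 2.266 -4.455  1.528] dist 5.89
xyz [ 0.489 -2.96  -0.401] rot [0.002 0.009 1.566] dist 3.03
```

```bash
python3 shot.py e1
```

```text
[549.73500403 129.72059673 221.60435533] lens~ [-98.27477521 172.64453377]
```

drive_tool --plan '[{"x":2.287,"y":-5.34,"z":-1.0,"ax":2.266,"ay":-4.455,"az":1.528,"hand":5},{"x":2.287,"y":-5.34,"z":-1.0,"ax":2.266,"ay":-4.455,"az":1.528,"hand":5},{"x":2.287,"y":-5.34,"z":-1.0,"ax":2.266,"ay":-4.455,"az":1.528,"hand":5},{"x":2.287,"y":-5.34,"z":-1.0,"ax":2.266,"ay":-4.455,"az":1.528,"hand":5},{"x":2.287,"y":-5.34,"z":-1.0,"ax":2.266,"ay":-4.455,"az":1.528,"hand":5},{"x":2.287,"y":-5.34,"z":-1.0,"ax":2.266,"ay":-4.455,"az":1.528,"hand":5},{"x":2.287,"y":-5.34,"z":-1.0,"ax":2.266,"ay":-4.455,"az":1.528,"hand":5},{"x":2.287,"y":-5.34,"z":-1.0,"ax":2.266,"ay":-4.455,"az":1.528,"hand":5}]'

```text
clock: 18.65
eef_pos: [479.4, -153.7, 270.2]
tcp_rot: [-2.928, 0.479, -3.093]
contact_force: [0.1, 1.2, -0.7]
opening: 0.232
grasp_force: 49.2
```

drive_tool --plan '[{"x":0,"y":0,"z":0,"ax":0,"ay":0,"az":0,"hand":5},{"x":0,"y":0,"z":0,"ax":0,"ay":0,"az":0,"hand":5},{"x":0,"y":0,"z":0,"ax":0,"ay":0,"az":0,"hand":5}]'

```text
clock: 18.95
eef_pos: [480.8, -150.9, 270.7]
tcp_rot: [-2.927, 0.479, -3.086]
contact_force: [-0.6, -0.2, 0.1]
opening: 0.23
grasp_force: 49.2
```

```bash
python3 shot.py e2; python3 - <<'E'
from h import *
s=monitor.sense();print(s["eef_pos"],s["tcp_rot"],s["qpos"],s["opening"]*85)
go(Lc+dc*(150+63),R=Rfin(180))
i=imaging.camera_info("wrist");R=Ro.from_euler("xyz",s["tcp_rot"]);e=s["eef_pos"]
for h in (0,28,63): print("axis pt",h,proj(i,e+R.apply([0,0,h])),proj(i,e+R.apply([3,0,h])))
a=cv2.GaussianBlur(cv2.imread("pics/e1.png"),(3,3),0).astype(int);b=cv2.GaussianBlur(cv2.imread("pics/e2.png"),(3,3),0).astype(int)
d=np.abs(a-b).max(2)
m=(d[185:290:2,255:315])
for k,row in enumerate(m): print(185+2*k,"".join("#" if v<22 else "." for v in row))
E
```

```text
[ 480.83889141 -150.949093    270.68492323] lens~ [282.00996446 181.1092146 ]
[ 480.85979206 -151.06945016  270.80921975] [-2.92692261  0.47955291 -3.08646379] [-0.26702026 -0.1246804   2.19917155 -0.11357782  0.55108536 -1.75916025] 19.750304090791946
xyz [ 0.001 -0.028 -0.033] rot [ 0.011 -0.012  0.022] dist 0.04
axis pt 0 [283.54791951 280.54863971] [283.55955567 275.19370766]
axis pt 28 [283.5068002  255.35226846] [283.51660619 250.62489653]
axis pt 63 [283.46936125 232.336116  ] [283.47755121 228.21627684]
185 .......................#.............................#......
187 .....................................................#......
189 ........................#....##......................#......
191 .....................................................#......
193 #####................................................#......
195 ..###................................................#......
197 .....................................................#......
199 .....................................................#......
201 ...........................................................
[... 2161 characters left out ...]
...###############################################
271 ########.....############################.#...##############
273 ########.....#########################...###################
275 ########...############################..#####.#############
277 ########...#################################...#############
279 ########..##################################################
281 #######...##############################..####..############
283 #######...###############################.###...############
285 #######...#####################################..###########
287 ######....##################################################
289 ######....###################################..#############
```

```bash
python3 - <<'E'
from h import *
R=Rfin(180);print(Lc+dc*50)
go(Lc+dc*113.5-R.apply([2.6,0,0]),R=R)
E
```

```text
[ 555.45323538 -182.95398033  131.30127019]
xyz [-0.053 -0.031  1.957] rot [ 0.011 -0.012  0.022] dist 1.96
```

drive_tool --plan '[{"x":-0.053,"y":-0.03,"z":0.3,"ax":0.01,"ay":-0.01,"az":0,"hand":5},{"x":-0.053,"y":-0.03,"z":0.6,"ax":0.01,"ay":-0.01,"az":0,"hand":5},{"x":-0.053,"y":-0.03,"z":0.9,"ax":0.01,"ay":-0.01,"az":0,"hand":5},{"x":-0.053,"y":-0.03,"z":1.2,"ax":0.01,"ay":-0.01,"az":0,"hand":5},{"x":-0.053,"y":-0.03,"z":1.5,"ax":0.01,"ay":-0.01,"az":0,"hand":5},{"x":-0.053,"y":-0.03,"z":1.75,"ax":0.01,"ay":-0.01,"az":0,"hand":5},{"x":-0.053,"y":-0.03,"z":1.9,"ax":0.01,"ay":-0.01,"az":0,"hand":5},{"x":-0.053,"y":-0.03,"z":1.95,"ax":0.01,"ay":-0.01,"az":0,"hand":5}]'

```text
clock: 19.8
eef_pos: [528.0, -171.8, 187.5]
tcp_rot: [-2.926, 0.48, -3.088]
contact_force: [-0.5, 0.3, -0.5]
opening: 0.23
grasp_force: 49.2
```

drive_tool --plan '[{"x":0,"y":0,"z":0,"ax":0,"ay":0,"az":0,"hand":5},{"x":0,"y":0,"z":0,"ax":0,"ay":0,"az":0,"hand":5},{"x":0,"y":0,"z":0,"ax":0,"ay":0,"az":0,"hand":5},{"x":0,"y":0,"z":0,"ax":0,"ay":0,"az":0,"hand":5}]'

```text
clock: 20.2
eef_pos: [528.0, -172.2, 188.9]
tcp_rot: [-2.925, 0.482, -3.088]
contact_force: [-0.1, 0.3, -1.5]
opening: 0.234
grasp_force: 49.2
```

```bash
python3 shot.py e3; python3 - <<'E'
from h import *
s=monitor.sense();R=Rfin(180);print(s["clock"],s["eef_pos"],s["qvel"].round(3),s["contact_force"])
go(Lc+dc*113.5-R.apply([2.6,0,0]),R=R)
i=imaging.camera_info("wrist");X=Lc+dc*50
S=imaging.camera_info("scene");T=imaging.camera_info("top")
a=imaging.grab_frame("scene");b=imaging.grab_frame("top")
print("want tip: w",proj(i,X),"scene",proj(S,X),"top",proj(T,X),"lens w",proj(i,Lc))
for n,im in(("sF",a),("tF",b)): cv2.imwrite(f"pics/{n}.png",im[:,:,::-1])
p=proj(S,X).astype(int);g=cv2.cvtColor(a,7)[p[1]-14:p[1]+8,p[0]-12:p[0]+13];print(p);print(g)
w=cv2.cvtColor(cv2.imread("pics/e3.png"),6);q=proj(i,X).astype(int);print(q);print(w[q[1]-14:q[1]+10,q[0]-14:q[0]+15])
E
```

```text
[ 528.00611245 -172.20405148  188.88347544] lens~ [286.04378605 204.39601272]
20.25 [ 527.95497951 -172.20576927  188.7573345 ] [ 0.001  0.003 -0.     0.     0.001  0.   ] [-0.44755227  0.03804236 -1.03731026]
xyz [0.003 0.032 0.02 ] rot [-0.014  0.007  0.001] dist 0.04
want tip: w [285.98684774 227.61416838] scene [316.5973593  154.45273048] top [343.50615019 214.90238422] lens w [285.5990469  205.38558038]
[316 154]
[[146 147 147 146 146 147 147 147 147 147 147 146 144 136 128 129 128 127
  125 124 123 120 120 119 127]
 [147 147 147 147 147 147 147 147 147 146 146 146 143 131 122 124 127 126
  125 124 121 121 123 125 134]
 [147 147 147 147 147 146 146 147 147 147 146 147 143 132 120 120 124 124
  124 123 121 124 132 140 143]
 [147 148 147 147 147 147 146 147 147 146 146 147 146 140 130 121 120 122
  121 122 123 126 136 146 148]
 [148 147 146 148 147 148 148 147 146 146 147 146 147 144 136 124 117 118
  120 121 120 119 127 138 144]
 [147 147 146 147 148 147 147 147 146 147 147 147 147 144 136 120 117 117
  122 126 126 124 129 138 146]
 [147 147 147 147 147 148 148 147 147 147 147 14
[... 3847 characters left out ...]
 81  99 107 103  97  88  86  82  85  86  85  74
   81  75  80  82  91  96  93  98 112 121 132]
 [ 99 105  94  86  80  73  85 110 113 101  92  88  81  85  89  84  85  82
   90  87  84  83  95  95  96  95 103 119 128]
 [100 105 102 103 105  92  96 118 115  99  94  90  86  85  86  85  87  85
   98  99  91  89  98  96  96  93 101 114 125]
 [ 96  99 101 108 117 107 115 122 116 101  95  90  86  83  86  85  83  85
   93  99  96  96 101 100  96  98  98 112 125]
 [ 96  95  96  96 101 106 124 123 113 102  93  87  87  84  85  87  85  86
   86  92  95  96  99  97  99  96  99 107 123]
 [ 98  99 101  98  97 100 124 119 110  99  88  84  84  82  83  85  84  87
   84  92  96  95  98  98  94  96  97 102 120]]
```

drive_tool --plan '[{"x":0,"y":0.015,"z":0.01,"ax":0,"ay":0,"az":0,"hand":5},{"x":0,"y":0.03,"z":0.01,"ax":0,"ay":0,"az":0,"hand":5},{"x":0,"y":0.03,"z":0.01,"ax":0,"ay":0,"az":0,"hand":5},{"x":0,"y":0.03,"z":0.01,"ax":0,"ay":0,"az":0,"hand":5},{"x":0,"y":0.03,"z":0.01,"ax":0,"ay":0,"az":0,"hand":5},{"x":0,"y":0.03,"z":0.01,"ax":0,"ay":0,"az":0,"hand":5},{"x":0,"y":0.03,"z":0.01,"ax":0,"ay":0,"az":0,"hand":5},{"x":0,"y":0.03,"z":0.01,"ax":0,"ay":0,"az":0,"hand":5}]'

```text
clock: 21.15
eef_pos: [528.2, -170.8, 187.6]
tcp_rot: [-2.925, 0.481, -3.088]
contact_force: [0.1, 0.6, -0.3]
opening: 0.236
grasp_force: 49.2
```

```bash
python3 - <<'E'
from h import *
s=monitor.sense();R=Rfin(180);print(s["clock"],s["eef_pos"],s["qvel"].round(3),s["contact_force"],s["grasp_force"])
t=Lc+dc*113.5-R.apply([2.6,0,0]);go(t,R=R)
if np.linalg.norm(t-s["eef_pos"])<2: print(r.sign_off())
E
```

```text
21.15 [ 528.19158839 -170.78168317  187.57768925] [-0.001  0.     0.001 -0.     0.002 -0.002] [ 0.12320435  0.62406212 -0.28072549] 49.17319715023041
xyz [-0.002 -0.001  0.003] rot [-0.012  0.001  0.003] dist 0.0
the job is handed in; nothing more can be done
None
```

The job is handed in: short and middle punches are home in stand holes 1 and 2, and the arm is holding the long punch still, its tip about 50 mm in front of the lens on the sight line. With my 10 picture views used up, I checked that last pose only by computed positions. The orange and red look-alikes had toppled by my second look, while the arm was still well clear of them.

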